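Sort the baking for storage

ROBOT

A 7-joint arm with a two-finger parallel gripper is mounted at the origin on the work surface. World frame = base frame: x ahead of the robot, y to its left, z up, the work surface at z = 0. Lengths are in m, angles in rad, forces in N, time in s.
With the tool pointing down it reaches from about 0.425 to 0.925 m from the base axis. Payload 6.8 kg.
Tool frame: the origin (TCP) lies midway between the tips of the shut fingers; the grasp point (between the pads) lies 19 mm behind it; z points along the fingers, y is the line along which they close (so a half turn about z gives the same grasp; the last joint's range is limited). The gripper opens to 85 mm and grips with 20 to 120 N. Pads are 22 mm wide; open, the fingers measure 114 mm over their backs; the gripper's body (76 mm by 85 mm) begins 54 mm behind the grasp point. The pads swing forward as they close: fully open they stand 13 mm farther back than shut.
Start: joints at [1.172, 0.477, 0.022, 1.555, -0.011, 1.109, -0.083], TCP at [0.194, -0.647, 0.204] pointing down, gripper open.
Joint ranges: [-2.96, 2.96], [-0.34, 2.1], [-1.41, 1.46], [0.24, 2.44], [-1.37, 4.51], [0.17, 1.92], [-2.96, 2.96]. Speed limits (rad/s): [2.39, 2.39, 3.14, 3.14, 3.14, 3.14, 3.14].

INTERFACE

Orientations are given as a rotation vector (axis times angle).
In Python, from bench import get_obs, grab_frame, camera_params, r gives the robot as it stands.
- The arm moves only by the shell command python3 -m jog 'ROWS' [FORCE]. ROWS is JSON, a list of rows, each an object of numbers: "rx", "ry", "rz": the turn, a rotation vector about the world's x, y, z scaled (see below); "x", "y", "z": the shift along the world's x, y, z scaled (see below); "jaw": the opening, from -1 (shut) to 1 (fully open). In form: [{"rx": .., "ry": .., "rz": .., "x": .., "y": .., "z": .., "jaw": ..}, ...]. A call has 1 to 8 rows; each row shifts and turns the commanded pose from where the row before left it; what a row does not reach is not made up. The controller multiplies each number of a shift by 60 mm and each number of a turn by 10 degrees. A row lasts 1/8 s, in which the tool goes at most 62.5 mm and 10.7 degrees, less where a joint would pass 70% of its speed; a pose out of reach is approached as far as the arm can. A call with a number of a shift or a turn outside -1 to 1 is refused whole. A call with a gripper value outside its range is refused whole. The fingers move at their own pace and stop on an object; FORCE is the grip in N (left out, the last holds). Time passes only in rows, so rows that do not move let the fingers close. It gives the time, the measured TCP pose, the force, the opening and the grip force at its end, in the units of the state.
- get_obs(): the state, without advancing time (a new reading comes with each control period).
- grab_frame(name): name is "side" or "top"; returns the picture (480x640x3 uint8, red, green, blue); there is no depth.
- camera_params(name): a dict with "fx", "fy", "cx", "cy" (pixels), "R" (3x3) and "t" (3): a world point X has camera coordinates R X + t. Camera axes: x right, y down, z forward; pixel columns grow to the right and rows downward; lengths in m; the calibration is good to about 2 mm. A picture is of the moment at which its call begins. camera_params takes no time and is no camera call.
- r.hand_in(): hands the job in; it is judged then, once.
The state is a dict: "clock": time; "joints": joint angles; "qvel": joint speeds; "tau": joint torques, N m; "tcp_pos": TCP position; "orientation": TCP orientation; "contact_force": force on the tool from outside, world axes, zero at the start; "moment": the same for the moment, N m; "grip_width": finger opening in m; "gripper_force": force on a finger pad.
Only numpy, scipy, OpenCV 4.12 (cv2) and the standard library are available. Lean on these libraries where they do the work, as an engineer would, in place of code of your own. Each camera call takes 0.05 s, during which the arm holds its last target. There are 200 camera calls.

TASK

Sort the bakes for storage: both round biscuits go into the round steel tin and both shortbread fingers into the rectangular orange-rimmed box, each lying flat on the container's floor and none on top of another, and the muffin stands upright in the middle of the blue plate. Set each one down rather than dropping it, and leave the little pastry cutter and the salt pot where they are.

Things in the scene. Friction and masses are not known exactly. Their poses are not given: they have to be found in the camera images.
- round_a: thick round biscuit, tan, a disc 56 mm across and 22 mm thick with four dark dots on top, about 40 g, lying loose and flat on the table. One of two alike. Origin: centre of its underside; z up
- round_b: thick round biscuit, tan, a disc 56 mm across and 22 mm thick with four dark dots on top, about 40 g, lying loose and flat on the table. One of two alike. Origin: centre of its underside; z up
- finger_a: shortbread finger, tan, a bar 80 mm long (its x), 26 mm wide (its y) and 22 mm thick with a row of dark dots on top, about 40 g, lying loose and flat on the table at any yaw. One of two alike. Origin: centre of its underside; z up
- finger_b: shortbread finger, tan, a bar 80 mm long (its x), 26 mm wide (its y) and 22 mm thick with a row of dark dots on top, about 40 g, lying loose and flat on the table at any yaw. One of two alike. Origin: centre of its underside; z up
- muffin: muffin, dark brown top on a paper case, 52 mm tall, standing upright and loose, about 70 g. The rigid case widens from 42 mm across at the foot to 52 mm at 29 mm height; above that, from 29 to 41 mm height, the cap is an upright cylinder 56 mm across, then a low dome. Origin: centre of its underside; z up
- tin: open round steel biscuit tin, fixed to the table: outside 166 mm across, inside 160 mm, walls 22 mm high and 3 mm thick, floor 4 mm thick. Both round biscuits fit in it side by side. Origin: centre of its underside (table level)
- box: open rectangular grey food box with an orange rim, fixed to the table: outside 156 mm (its x) by 114 mm (its y), inside 150 by 108 mm, rim 23 mm high and standing 3 mm out all round, floor 3 mm thick. Both fingers fit side by side when they lie along its short side (y). Origin: centre of its underside (table level)
- plate: flat round blue ceramic plate without a raised rim, fixed to the table: 120 mm across, 8 mm thick. Origin: centre of its underside (table level)
- cutter: small aluminium ring-shaped pastry cutter, 36 mm across, 22 mm high, loose, about 40 g; a bystander to be left alone. Origin: centre of its underside
- salt: small white salt pot with a dark top, 34 mm across, 26 mm high, loose, about 100 g; a bystander to be left alone. Origin: centre of its underside

How it is judged:
By the outcome, as a careful person would: the job done as asked, in the order asked, and still so for the second after the job is handed in, with the robot touching nothing.
It also fails if it takes over 122 s, if anything falls off the work surface, if the arm or the gripper's body presses on something with over 40 N, if the wrist force passes 120 N, or if a joint passes its speed limit or range.

## Working session

There is one attempt and no reset: what is moved stays moved. The work goes in short steps, Python scripts to look and compute and a shell command to move; the robot and the scene stay as the last step left them, time stands still between calls to the robot, and variables do not carry over. Pictures are saved under pics/ and viewed, at most 14 in all, crops included, and the job is handed in when it is done.

```bash
ls; mkdir -p pics
python3 - <<'E'
from bench import *
import cv2
for n in("top","side"):
    f=grab_frame(n); cv2.imwrite(f"pics/{n}0.png",f[:,:,::-1]); c=camera_params(n); print(n,c)
o=get_obs(); print(o)
E
```

```text
pics
top {'fx': 488.85187531696357, 'fy': 488.85187531696357, 'cx': 326.1864609731918, 'cy': 240.50497439631616, 'R': array([[-0.02195014, -0.99973026,  0.00758914],
       [-0.99743847,  0.02138166, -0.06825921],
       [ 0.06807853, -0.009068  , -0.99763876]]), 't': array([-0.00576896,  0.53791066,  1.09436584])}
side {'fx': 475.7087900415943, 'fy': 475.7087900415943, 'cx': 324.8349533978782, 'cy': 231.9636452622042, 'R': array([[ 0.73319791, -0.68000418, -0.00389113],
       [-0.4164569 , -0.44449627, -0.79308682],
       [ 0.53757276,  0.58311009, -0.60909617]]), 't': array([-0.38009232,  0.26424878,  0.63556653])}
{'clock': 0.1, 'joints': array([ 1.17190415,  0.47772777,  0.02237499,  1.5563389 , -0.01148745,
        1.10927204, -0.08309308]), 'qvel': array([ 0.00163587, -0.00291576,  0.00109846, -0.00176826, -0.00045759,
        0.00076485,  0.00103362]), 'tau': array([ 4.48134087e-03, -5.97756636e+01,  1.61390372e+00, -2.81955886e+01,
        1.29122066e-02,  4.96985522e-03, -3.44791511e-05]), 'tcp_pos': array([ 0.19333319, -0.64613422,  0.20342244]), 'orientation': array([-3.10688680e+00, -4.54945807e-01,  5.89348381e-04]), 'contact_force': array([-0.80707508,  0.01867529,  0.55347019]), 'moment': array([-0.01378169,  0.03762994, -0.04852964]), 'gripper_force': 0.0, 'grip_width': 0.08557406774564053}
```

View pics/top0.png

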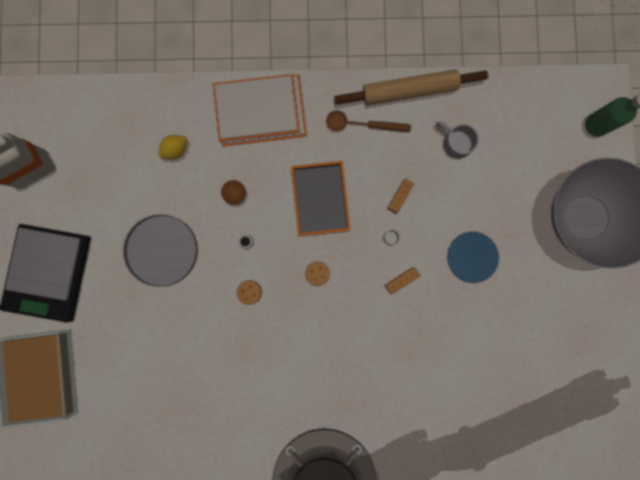

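View pics/side0.png

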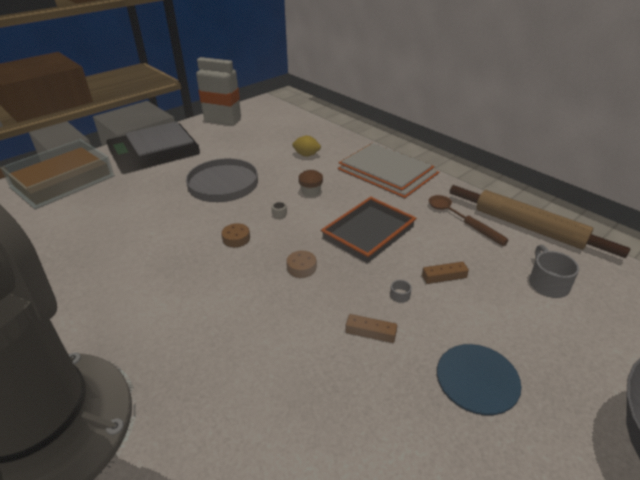

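Top view: tin (161,250), muffin (234,192), salt (246,242), rounds (249,292) and (317,273), box (320,199), fingers (401,196) and (402,280), cutter (391,238), plate (473,257). The side view shows the same layout, and everything is upright.

```bash
cat > h.py <<'E'
import numpy as np, cv2
from bench import *
def ray(n,u,v,z):
    c=camera_params(n); R=c["R"]; C=-R.T@c["t"]
    d=R.T@np.array([(u-c["cx"])/c["fx"],(v-c["cy"])/c["fy"],1]); return (C+d*(z-C[2])/d[2])[:2]
def blob(n,img,u,v,lo,hi,r=30,z=0.0):
    "blob nearest to (u,v) in an HSV range: world centre, long-side angle, sizes"
    h=cv2.cvtColor(img,cv2.COLOR_RGB2HSV); m=cv2.inRange(h,np.array(lo),np.array(hi))
    w=np.zeros_like(m); w[max(0,v-r):v+r,max(0,u-r):u+r]=255; m&=w
    m=cv2.morphologyEx(m,cv2.MORPH_CLOSE,np.ones((5,5)))
    cs,_=cv2.findContours(m,cv2.RETR_EXTERNAL,cv2.CHAIN_APPROX_NONE)
    c=max(cs,key=cv2.contourArea)[:,0].astype(float)
    P=np.array([ray(n,a,b,z) for a,b in c]).astype(np.float32)
    (x,y),s,a=cv2.minAreaRect(P*1000); M=cv2.moments((P*1e5).astype(np.int32))
    if s[0]<s[1]: a+=90
    return dict(rect=(round(x,1),round(y,1)),cen=(round(M["m10"]/M["m00"]/100,1),round(M["m01"]/M["m00"]/100,1)),size=np.round(sorted(s),0),yaw=round((a+90)%180-90,1))
TAN=((5,90,60),(20,255,255))
E
python3 - <<'E'
from h import *
f=grab_frame("top"); h=cv2.cvtColor(f,cv2.COLOR_RGB2HSV)
for p in [(249,292),(317,273),(401,196),(402,280),(234,192),(294,199),(473,257),(161,250),(126,250),(320,199),(300,350)]: print(p,h[p[1],p[0]])
for k,(u,v,z) in dict(ra=(249,292,.02),rb=(317,273,.02),fa=(401,196,.02),fb=(402,280,.02),muf=(234,192,.035)).items(): print(k,blob("top",f,u,v,*TAN,22,z))
print("box",blob("top",f,320,199,*TAN,45,.023))
print("plate",blob("top",f,473,257,(95,90,40),(125,255,255),40,.008))
print("tin~",blob("top",f,161,250,(0,0,0),(180,40,125),50,.022))
for k,(u,v) in dict(salt=(246,242),cutter=(391,238)).items(): print(k,ray("top",u,v,.024)*1000)
g=grab_frame("side")
for k,(u,v,z) in dict(ra=(236,233,.011),rb=(301,263,.011),fa=(445,272,.011),fb=(371,328,.011)).items(): print(k,blob("side",g,u,v,(5,60,50),TAN[1],30,z))
E
```

```text
(249, 292) [ 15 151 120]
(317, 273) [ 15 145 123]
(401, 196) [ 15 156 118]
(402, 280) [ 15 151 120]
(234, 192) [ 13 166  89]
(294, 199) [ 12 114 127]
(473, 257) [104 115  82]
(161, 250) [ 0 13 99]
(126, 250) [ 0 11 70]
(320, 199) [10 10 75]
(300, 350) [ 27  17 133]
ra {'rect': (425.0, 160.2), 'cen': (425.0, 160.0), 'size': array([49., 52.]), 'yaw': 88.7}
rb {'rect': (463.2, 5.0), 'cen': (463.9, 4.9), 'size': array([50., 52.]), 'yaw': -1.2}
fa {'rect': (637.1, -189.5), 'cen': (637.1, -189.5), 'size': array([24., 80.]), 'yaw': -31.6}
fb {'rect': (444.1, -187.5), 'cen': (443.8, -187.3), 'size': array([25., 79.]), 'yaw': -58.8}
muf {'rect': (651.7, 189.2), 'cen': (650.7, 189.8), 'size': array([52., 52.]), 'yaw': -0.6}
box {'rect': (635.3, -5.7), 'cen': (635.3, -5.6), 'size': array([120., 163.]), 'yaw': 5.1}
plate {'rect': (493.4, -353.9), 'cen': (493.6, -353.0), 'size': array([110., 111.]), 'yaw': 88.7}
tin~ {'rect': (524.4, 358.5), 'cen': (524.0, 358.6), 'size': array([171., 171.]), 'yaw': 44.5}
salt [537.77545056 163.99613435]
cutter [ 539.8195651  -164.47051358]
ra {'rect': (427.0, 164.4), 'cen': (426.7, 165.1), 'size': array([55., 79.]), 'yaw': 65.2}
rb {'rect': (465.5, 8.6), 'cen': (466.1, 9.3), 'size': array([53., 71.]), 'yaw': 48.1}
fa {'rect': (641.5, -188.3), 'cen': (641.4, -188.4), 'size': array([45., 90.]), 'yaw': -31.4}
fb {'rect': (445.6, -185.8), 'cen': (446.0, -186.0), 'size': array([41., 81.]), 'yaw': -58.2}
```

Measurements are good: rounds (425,160) and (463,5), box yaw 5°, fingers at −31.6° and −58.8°, and the start jaw line at 106.7°. I'll go to the near round first.

```bash
python3 -m jog '[{"x":0.56,"y":0.56,"jaw":1},{"x":0.56,"y":0.56,"jaw":1},{"x":0.56,"y":0.56,"jaw":1},{"x":0.56,"y":0.56,"jaw":1},{"x":0.56,"y":0.56,"jaw":1},{"x":0.56,"y":0.56,"jaw":1},{"x":0.56,"y":0.56,"jaw":1},{"x":0.56,"y":0.56,"jaw":1}]' 40
python3 -m jog '[{"y":0.8,"z":-0.2,"jaw":1},{"y":0.8,"z":-0.2,"jaw":1},{"y":0.8,"z":-0.2,"jaw":1},{"y":0.8,"z":-0.2,"jaw":1},{"y":0.8,"z":-0.2,"jaw":1},{"y":0.8,"z":-0.2,"jaw":1},{"y":0.8,"z":-0.2,"jaw":1},{"jaw":1}]'
```

```text
validation failed for argument at $[0]...
validation failed for argument at $[0]...
```

```bash
python3 -m jog '[{"rx":0,"ry":0,"rz":0,"x":0.56,"y":0.56,"z":0,"jaw":1}]' 40; python3 -m jog --help | head -20
```

```text
clock: 0.32
tcp_pos: [0.2232, -0.615, 0.2038]
orientation: [3.109, 0.444, -0.004]
contact_force: [0.3, 0.6, 0.7]
grip_width: 0.0853
gripper_force: 0.0invalid input: not JSON, or not a number
```

```bash
python3 -m jog '[{"rx":0,"ry":0,"rz":0,"x":0.57,"y":0.57,"z":0,"jaw":1},{"rx":0,"ry":0,"rz":0,"x":0.57,"y":0.57,"z":0,"jaw":1},{"rx":0,"ry":0,"rz":0,"x":0.57,"y":0.57,"z":0,"jaw":1},{"rx":0,"ry":0,"rz":0,"x":0.57,"y":0.57,"z":0,"jaw":1},{"rx":0,"ry":0,"rz":0,"x":0.57,"y":0.57,"z":0,"jaw":1},{"rx":0,"ry":0,"rz":0,"x":0.57,"y":0.57,"z":0,"jaw":1},{"rx":0,"ry":0,"rz":0,"x":0.57,"y":0.57,"z":0,"jaw":1}]'
python3 -m jog '[{"rx":0,"ry":0,"rz":0,"x":0,"y":0.8,"z":-0.2,"jaw":1},{"rx":0,"ry":0,"rz":0,"x":0,"y":0.8,"z":-0.2,"jaw":1},{"rx":0,"ry":0,"rz":0,"x":0,"y":0.8,"z":-0.2,"jaw":1},{"rx":0,"ry":0,"rz":0,"x":0,"y":0.8,"z":-0.2,"jaw":1},{"rx":0,"ry":0,"rz":0,"x":0,"y":0.8,"z":-0.2,"jaw":1},{"rx":0,"ry":0,"rz":0,"x":0,"y":0.8,"z":-0.2,"jaw":1},{"rx":0,"ry":0,"rz":0,"x":0,"y":0.8,"z":-0.2,"jaw":1},{"rx":0,"ry":0,"rz":0,"x":0,"y":0,"z":0,"jaw":1}]'
```

```text
clock: 1.2
tcp_pos: [0.4674, -0.3725, 0.2043]
orientation: [3.108, 0.455, -0.0]
contact_force: [0.7, -1.3, 0.1]
grip_width: 0.0855
gripper_force: 0.0
clock: 2.2
tcp_pos: [0.4659, -0.0337, 0.1197]
orientation: [-3.105, -0.466, 0.002]
contact_force: [0.2, -0.3, 0.7]
grip_width: 0.0851
gripper_force: 0.0
```

```bash
python3 -m jog '[{"rx":0,"ry":0,"rz":0,"x":-0.04,"y":0.64,"z":0,"jaw":1},{"rx":0,"ry":0,"rz":0,"x":0,"y":0,"z":-0.5,"jaw":1},{"rx":0,"ry":0,"rz":0,"x":0,"y":0,"z":-0.5,"jaw":1},{"rx":0,"ry":0,"rz":0,"x":0,"y":0,"z":0,"jaw":1},{"rx":0,"ry":0,"rz":0,"x":0,"y":0,"z":0,"jaw":1}]'
python3 - <<'E'
from h import *
f=grab_frame("side"); cv2.imwrite("pics/s1.png",cv2.resize(f[150:400,180:520,::-1],None,fx=2,fy=2))
E
```

```text
clock: 2.82
tcp_pos: [0.4648, 0.0002, 0.0612]
orientation: [3.108, 0.454, 0.001]
contact_force: [0.7, 0.0, 0.4]
grip_width: 0.0857
gripper_force: 0.0
```

View pics/s1.png

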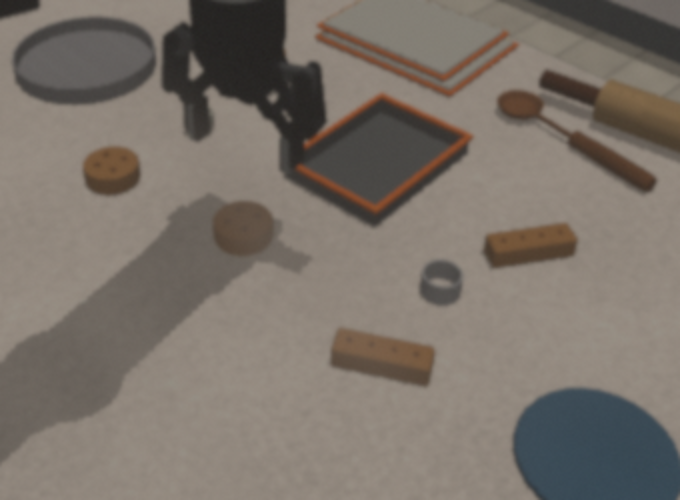

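The crop shows the open jaws straddling the biscuit (243,228), with tips near (195,130) and (290,165). They're aligned, so I descend.

```bash
python3 -m jog '[{"rx":0,"ry":0,"rz":0,"x":-0.01,"y":0.08,"z":-0.3,"jaw":1},{"rx":0,"ry":0,"rz":0,"x":0,"y":0,"z":-0.35,"jaw":1},{"rx":0,"ry":0,"rz":0,"x":0,"y":0,"z":-0.3,"jaw":1},{"rx":0,"ry":0,"rz":0,"x":0,"y":0,"z":0,"jaw":1}]'
python3 -m jog '[{"rx":0,"ry":0,"rz":0,"x":0,"y":0,"z":0,"jaw":0},{"rx":0,"ry":0,"rz":0,"x":0,"y":0,"z":0,"jaw":0},{"rx":0,"ry":0,"rz":0,"x":0,"y":0,"z":0,"jaw":0},{"rx":0,"ry":0,"rz":0,"x":0,"y":0,"z":0,"jaw":0},{"rx":0,"ry":0,"rz":0,"x":0,"y":0,"z":0,"jaw":0}]' 40
```

```text
clock: 3.38
tcp_pos: [0.4636, 0.0053, 0.0035]
orientation: [3.108, 0.455, -0.001]
contact_force: [-0.2, -0.1, 0.5]
grip_width: 0.0856
gripper_force: 0.0
clock: 4.0
tcp_pos: [0.4635, 0.0055, 0.0034]
orientation: [3.108, 0.455, 0.0]
contact_force: [-0.1, -0.3, -0.2]
grip_width: 0.0426
gripper_force: 0.0
```

Run:
```python
from h import *
f=grab_frame("side"); cv2.imwrite("pics/s2.png",cv2.resize(f[150:350,180:440,::-1],None,fx=3,fy=3))
```

```text
(no output)
```

View pics/s2.png

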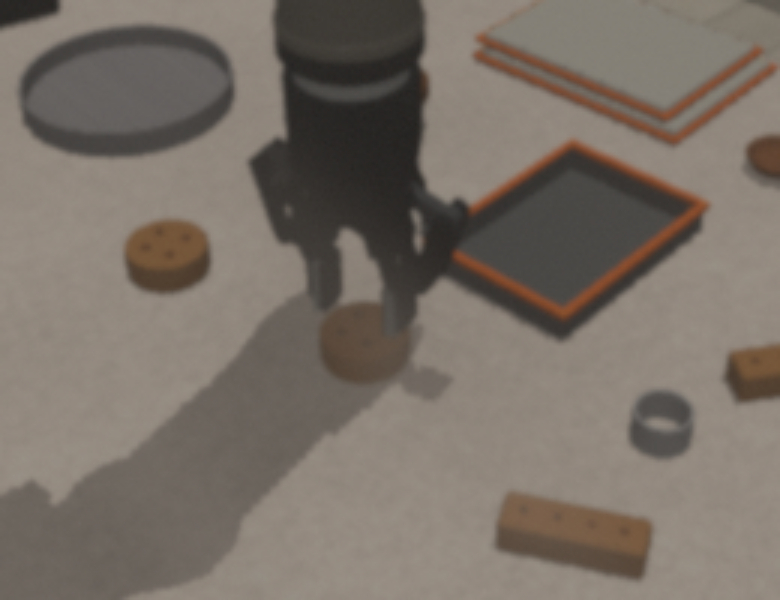

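Run:
```python
from h import *
for n in("side","top"):
  c=camera_params(n)
  for X in [(.4635,.0055,.0034),(.4635,.0055,.03),(.4635,.0055,.06)]:
    p=c["R"]@np.array(X)+c["t"]; print(n,X,p[:2]/p[2]*c["fx"]+[c["cx"],c["cy"]])
f=grab_frame("top"); cv2.imwrite("pics/t2.png",cv2.resize(f[180:340,220:420,::-1],None,fx=4,fy=4)[:600])
```

```text
side (0.4635, 0.0055, 0.0034) [301.20258205 267.44832932]
side (0.4635, 0.0055, 0.03) [300.70569172 256.56980081]
side (0.4635, 0.0055, 0.06) [300.1225971  243.80398314]
top (0.4635, 0.0055, 0.0034) [316.85974331 273.37885802]
top (0.4635, 0.0055, 0.03) [316.72395153 273.36496556]
top (0.4635, 0.0055, 0.06) [316.56269067 273.34846743]
```

View pics/t2.png

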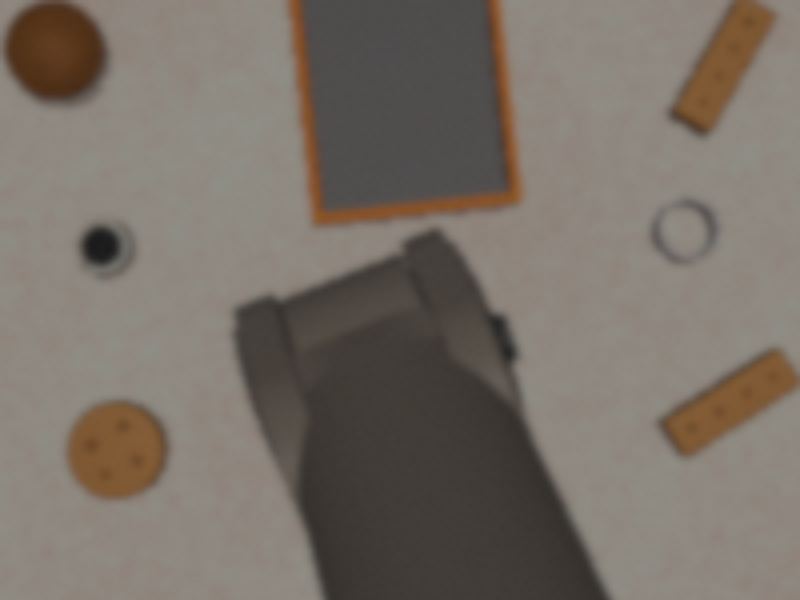

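Run:
```python
from h import *
o=get_obs();print(o["joints"],o["tcp_pos"])
c=camera_params("side"); d=np.array([np.cos(np.radians(106.7)),np.sin(np.radians(106.7)),0])
for s in(1,-1):
  for z in(.0,.01,.02,.03,.04):
    p=c["R"]@(np.array([.4635,.0055,z])+s*d*.026)+c["t"]; q=p[:2]/p[2]*c["fx"]+[c["cx"],c["cy"]]; print(s,z,(q-[180,150])*3)
```

```text
[ 0.06227688  0.46367821 -0.25020794  2.18486794  0.22612358  0.51661167
 -1.6398821 ] [0.46352624 0.00554503 0.00330796]
1 0.0 [329.02032168 342.49736976]
1 0.01 [328.23808202 330.47305959]
1 0.02 [327.44509025 318.2834718 ]
1 0.03 [326.64112315 305.92517511]
1 0.04 [325.82595127 293.39464264]
-1 0.0 [399.40106146 370.69747794]
-1 0.01 [399.09194398 358.58036252]
-1 0.02 [398.77847441 346.2926496 ]
-1 0.03 [398.4605602  333.83071086]
-1 0.04 [398.13810615 321.19081436]
```

Side view: the finger tips sit at z ≈ 0.029 although the TCP reads 0.003, so the jaws closed above the biscuit without touching it. I'll open, go lower in small steps and watch the force.

```bash
python3 -m jog '[{"rx":0,"ry":0,"rz":0,"x":0,"y":0,"z":0,"jaw":1},{"rx":0,"ry":0,"rz":0,"x":0,"y":0,"z":0,"jaw":1},{"rx":0,"ry":0,"rz":0,"x":0,"y":0,"z":0,"jaw":1},{"rx":0,"ry":0,"rz":0,"x":0,"y":0,"z":-0.1,"jaw":1},{"rx":0,"ry":0,"rz":0,"x":0,"y":0,"z":-0.1,"jaw":1},{"rx":0,"ry":0,"rz":0,"x":0,"y":0,"z":0,"jaw":1}]'
python3 -m jog '[{"rx":0,"ry":0,"rz":0,"x":0,"y":0,"z":-0.1,"jaw":1},{"rx":0,"ry":0,"rz":0,"x":0,"y":0,"z":0,"jaw":1}]'
python3 - <<'E'
from h import *
f=grab_frame("side"); cv2.imwrite("pics/s3.png",cv2.resize(f[180:330,220:400,::-1],None,fx=4,fy=4))
E
```

```text
clock: 4.85
tcp_pos: [0.4629, 0.0055, -0.0094]
orientation: [-3.108, -0.455, 0.002]
contact_force: [-0.5, -0.2, -0.6]
grip_width: 0.0857
gripper_force: 0.0
clock: 5.1
tcp_pos: [0.4632, 0.0055, -0.0151]
orientation: [-3.108, -0.455, 0.001]
contact_force: [0.2, -0.2, -0.2]
grip_width: 0.0854
gripper_force: 0.0
```

View pics/s3.png

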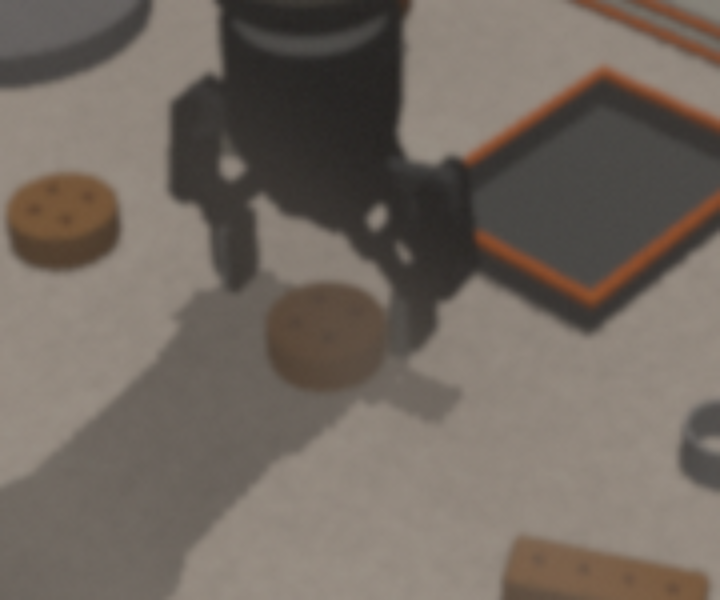

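The jaws now straddle the biscuit with open tips at z ≈ 0.02 (crop px (238,288) and (408,352)). So true shut tip height ≈ reading + 24 mm. Lowering 7 mm more, then gripping.

```bash
python3 -m jog '[{"rx":0,"ry":0,"rz":0,"x":0,"y":0,"z":-0.11,"jaw":1},{"rx":0,"ry":0,"rz":0,"x":0,"y":0,"z":0,"jaw":1}]'
python3 -m jog '[{"rx":0,"ry":0,"rz":0,"x":0,"y":0,"z":0,"jaw":0},{"rx":0,"ry":0,"rz":0,"x":0,"y":0,"z":0,"jaw":0},{"rx":0,"ry":0,"rz":0,"x":0,"y":0,"z":0,"jaw":0},{"rx":0,"ry":0,"rz":0,"x":0,"y":0,"z":0,"jaw":0},{"rx":0,"ry":0,"rz":0,"x":0,"y":0,"z":0,"jaw":0}]' 40
```

```text
clock: 5.4
tcp_pos: [0.4632, 0.0055, -0.0217]
orientation: [-3.108, -0.455, 0.001]
contact_force: [0.3, -0.6, -0.4]
grip_width: 0.0853
gripper_force: 0.0
clock: 6.02
tcp_pos: [0.4636, 0.0055, -0.0208]
orientation: [3.108, 0.455, 0.0]
contact_force: [-1.8, -0.5, 4.6]
grip_width: 0.0544
gripper_force: 41.0
```

Gripped (40 N at 54 mm). Lift and carry to the tin.

```bash
python3 -m jog '[{"rx":0,"ry":0,"rz":0,"x":0,"y":0,"z":0.3,"jaw":0},{"rx":0,"ry":0,"rz":0,"x":0,"y":0,"z":0.5,"jaw":0},{"rx":0,"ry":0,"rz":0,"x":0,"y":0,"z":0.5,"jaw":0},{"rx":0,"ry":0,"rz":0,"x":0,"y":0,"z":0,"jaw":0}]'
python3 -m jog '[{"rx":0,"ry":0,"rz":0,"x":0.2,"y":0.6,"z":0,"jaw":0},{"rx":0,"ry":0,"rz":0,"x":0.2,"y":0.8,"z":0,"jaw":0},{"rx":0,"ry":0,"rz":0,"x":0.2,"y":0.8,"z":0,"jaw":0},{"rx":0,"ry":0,"rz":0,"x":0.2,"y":0.8,"z":0,"jaw":0},{"rx":0,"ry":0,"rz":0,"x":0.2,"y":0.8,"z":0,"jaw":0},{"rx":0,"ry":0,"rz":0,"x":0.2,"y":0.8,"z":0,"jaw":0},{"rx":0,"ry":0,"rz":0,"x":0.2,"y":0.6,"z":0,"jaw":0},{"rx":0,"ry":0,"rz":0,"x":0.1,"y":0.5,"z":0,"jaw":0}]'
python3 -m jog '[{"rx":0,"ry":0,"rz":0,"x":0,"y":0,"z":0,"jaw":0},{"rx":0,"ry":0,"rz":0,"x":0,"y":0,"z":0,"jaw":0}]'
```

```text
clock: 6.52
tcp_pos: [0.4653, 0.0056, 0.0587]
orientation: [3.108, 0.454, 0.007]
contact_force: [1.1, 0.5, -0.1]
grip_width: 0.0542
gripper_force: 42.4
clock: 7.52
tcp_pos: [0.5532, 0.3489, 0.0551]
orientation: [3.108, 0.456, -0.002]
contact_force: [0.6, 0.0, 0.6]
grip_width: 0.0545
gripper_force: 42.4
clock: 7.78
tcp_pos: [0.553, 0.3461, 0.0554]
orientation: [3.107, 0.454, -0.003]
contact_force: [0.7, 0.1, -0.0]
grip_width: 0.0542
gripper_force: 42.4
```

```bash
python3 -m jog '[{"rx":0,"ry":0,"rz":0,"x":0.06,"y":0.37,"z":0,"jaw":0},{"rx":0,"ry":0,"rz":0,"x":0,"y":0,"z":-0.4,"jaw":0},{"rx":0,"ry":0,"rz":0,"x":0,"y":0,"z":-0.4,"jaw":0},{"rx":0,"ry":0,"rz":0,"x":0,"y":0,"z":-0.2,"jaw":0},{"rx":0,"ry":0,"rz":0,"x":0,"y":0,"z":-0.12,"jaw":0},{"rx":0,"ry":0,"rz":0,"x":0,"y":0,"z":0,"jaw":0}]'
python3 - <<'E'
from h import *
f=grab_frame("side"); g=grab_frame("top")
a=cv2.resize(f[110:260,130:330,::-1],(800,600))[:, :]
b=cv2.resize(g[180:330,90:290,::-1],(400,300)); a[300:,400:]=b
cv2.imwrite("pics/s4.png",a)
E
```

```text
clock: 8.52
tcp_pos: [0.5572, 0.3693, -0.0105]
orientation: [3.108, 0.454, -0.0]
contact_force: [0.6, 1.0, 0.0]
grip_width: 0.0544
gripper_force: 42.4
```

View pics/s4.png

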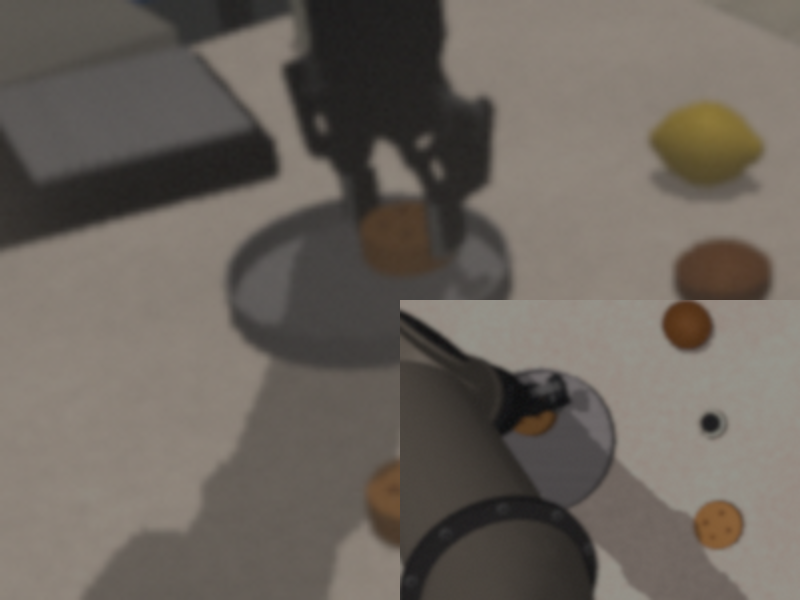

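Round B hangs inside the tin (crop 405,240), clear of the wall. Lowering to contact.

```bash
python3 -m jog '[{"rx":0,"ry":0,"rz":0,"x":0,"y":0,"z":-0.05,"jaw":0},{"rx":0,"ry":0,"rz":0,"x":0,"y":0,"z":-0.03,"jaw":0},{"rx":0,"ry":0,"rz":0,"x":0,"y":0,"z":0,"jaw":0}]'
python3 -m jog '[{"rx":0,"ry":0,"rz":0,"x":0,"y":0,"z":-0.025,"jaw":0},{"rx":0,"ry":0,"rz":0,"x":0,"y":0,"z":0,"jaw":0}]'
```

```text
clock: 9.0
tcp_pos: [0.5571, 0.3696, -0.0154]
orientation: [3.108, 0.455, -0.0]
contact_force: [0.2, 0.4, 0.6]
grip_width: 0.0545
gripper_force: 42.4
clock: 9.25
tcp_pos: [0.5572, 0.3698, -0.0167]
orientation: [-3.108, -0.455, -0.0]
contact_force: [0.3, 0.6, 0.7]
grip_width: 0.0543
gripper_force: 42.7
```

```bash
python3 -m jog '[{"rx":0,"ry":0,"rz":0,"x":0,"y":0,"z":-0.02,"jaw":0},{"rx":0,"ry":0,"rz":0,"x":0,"y":0,"z":0,"jaw":0}]' | grep -E "tcp|contact"
python3 -m jog '[{"rx":0,"ry":0,"rz":0,"x":0,"y":0,"z":-0.02,"jaw":0},{"rx":0,"ry":0,"rz":0,"x":0,"y":0,"z":0,"jaw":0}]'| grep -E "tcp|contact"
```

```text
tcp_pos: [0.5573, 0.3699, -0.0167]
contact_force: [-3.5, -2.4, 9.3]
tcp_pos: [0.5573, 0.3698, -0.0168]
contact_force: [-5.8, -4.6, 18.8]
```

Contact at −16.8 mm. Release, lift, and head to round A.

```bash
python3 -m jog '[{"rx":0,"ry":0,"rz":0,"x":0,"y":0,"z":0.03,"jaw":0},{"rx":0,"ry":0,"rz":0,"x":0,"y":0,"z":0,"jaw":0.6},{"rx":0,"ry":0,"rz":0,"x":0,"y":0,"z":0,"jaw":0.6},{"rx":0,"ry":0,"rz":0,"x":0,"y":0,"z":0,"jaw":0.6},{"rx":0,"ry":0,"rz":0,"x":0,"y":0,"z":0.2,"jaw":0.6},{"rx":0,"ry":0,"rz":0,"x":0,"y":0,"z":0.5,"jaw":0.6},{"rx":0,"ry":0,"rz":0,"x":0,"y":0,"z":0.5,"jaw":0.6}]'
python3 -m jog '[{"rx":0,"ry":0,"rz":0,"x":-0.4,"y":-0.6,"z":0,"jaw":1},{"rx":0,"ry":0,"rz":0,"x":-0.4,"y":-0.6,"z":0,"jaw":1},{"rx":0,"ry":0,"rz":0,"x":-0.4,"y":-0.6,"z":0,"jaw":1},{"rx":0,"ry":0,"rz":0,"x":-0.4,"y":-0.6,"z":0,"jaw":1},{"rx":0,"ry":0,"rz":0,"x":-0.4,"y":-0.6,"z":0,"jaw":1},{"rx":0,"ry":0,"rz":0,"x":-0.2,"y":-0.5,"z":0,"jaw":1},{"rx":0,"ry":0,"rz":0,"x":0,"y":0,"z":0,"jaw":1},{"rx":0,"ry":0,"rz":0,"x":0,"y":0,"z":0,"jaw":1}]'
python3 - <<'E'
from h import *
f=grab_frame("side"); print(blob("side",f,236,233,(5,60,50),TAN[1],30,.011))
g=grab_frame("top"); cv2.imwrite("pics/t5.png",cv2.resize(g[180:330,90:290,::-1],(800,600)))
E
```

```text
clock: 10.62
tcp_pos: [0.5572, 0.3699, 0.056]
orientation: [-3.108, -0.455, -0.0]
contact_force: [0.5, -0.6, 0.0]
grip_width: 0.0681
gripper_force: 0.0
clock: 11.62
tcp_pos: [0.4261, 0.1606, 0.0554]
orientation: [-3.108, -0.455, -0.003]
contact_force: [-0.8, -0.3, -0.7]
grip_width: 0.0854
gripper_force: 0.0
{'rect': (426.3, 163.9), 'cen': (426.0, 164.4), 'size': array([55., 78.]), 'yaw': 63.6}
```

View pics/t5.png

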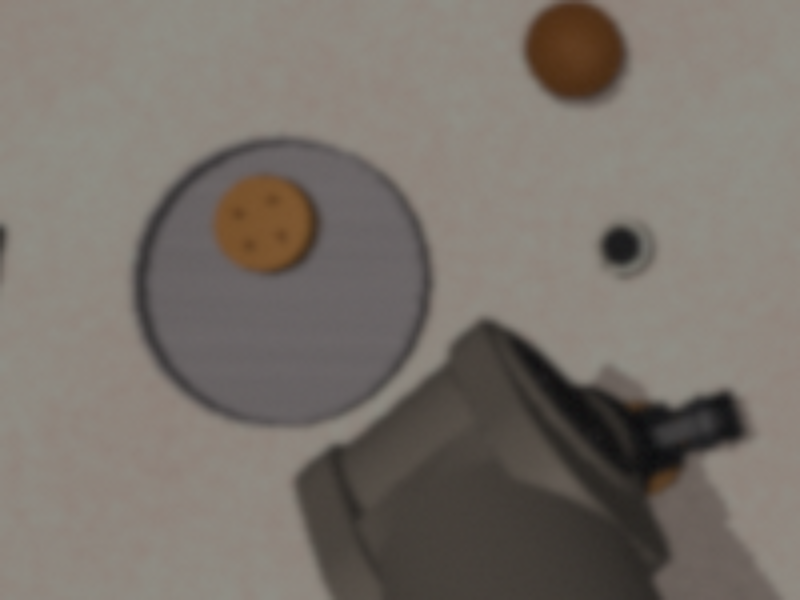

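Round B lies flat in the tin (crop 265,222), with ample room below it. The jaws are over round A, so I grip it.

```bash
python3 -m jog '[{"rx":0,"ry":0,"rz":0,"x":-0.02,"y":0,"z":-0.4,"jaw":1},{"rx":0,"ry":0,"rz":0,"x":0,"y":0,"z":-0.4,"jaw":1},{"rx":0,"ry":0,"rz":0,"x":0,"y":0,"z":-0.3,"jaw":1},{"rx":0,"ry":0,"rz":0,"x":0,"y":0,"z":-0.18,"jaw":1},{"rx":0,"ry":0,"rz":0,"x":0,"y":0,"z":0,"jaw":1}]'
python3 -m jog '[{"rx":0,"ry":0,"rz":0,"x":0,"y":0,"z":0,"jaw":0},{"rx":0,"ry":0,"rz":0,"x":0,"y":0,"z":0,"jaw":0},{"rx":0,"ry":0,"rz":0,"x":0,"y":0,"z":0,"jaw":0},{"rx":0,"ry":0,"rz":0,"x":0,"y":0,"z":0,"jaw":0},{"rx":0,"ry":0,"rz":0,"x":0,"y":0,"z":0,"jaw":0}]' 40
```

```text
clock: 12.35
tcp_pos: [0.4237, 0.1602, -0.0227]
orientation: [3.108, 0.456, -0.002]
contact_force: [-0.1, 0.0, 0.8]
grip_width: 0.0855
gripper_force: 0.0
clock: 12.98
tcp_pos: [0.4246, 0.1601, -0.0212]
orientation: [-3.108, -0.455, -0.003]
contact_force: [-0.9, 0.1, 6.5]
grip_width: 0.054
gripper_force: 40.8
```

```bash
python3 -m jog '[{"rx":0,"ry":0,"rz":0,"x":0,"y":0,"z":0.3,"jaw":0},{"rx":0,"ry":0,"rz":0,"x":0,"y":0,"z":0.5,"jaw":0},{"rx":0,"ry":0,"rz":0,"x":0,"y":0,"z":0.5,"jaw":0},{"rx":0,"ry":0,"rz":0,"x":0,"y":0,"z":0,"jaw":0}]' | grep -E "tcp|grip"
python3 -m jog '[{"rx":0,"ry":0,"rz":0,"x":0.22,"y":0.6,"z":0,"jaw":0},{"rx":0,"ry":0,"rz":0,"x":0.22,"y":0.6,"z":0,"jaw":0},{"rx":0,"ry":0,"rz":0,"x":0.22,"y":0.6,"z":0,"jaw":0},{"rx":0,"ry":0,"rz":0,"x":0.22,"y":0.6,"z":0,"jaw":0},{"rx":0,"ry":0,"rz":0,"x":0.22,"y":0.6,"z":0,"jaw":0},{"rx":0,"ry":0,"rz":0,"x":0,"y":0.15,"z":0,"jaw":0},{"rx":0,"ry":0,"rz":0,"x":0,"y":0,"z":0,"jaw":0},{"rx":0,"ry":0,"rz":0,"x":0,"y":0,"z":0,"jaw":0}]'
```

```text
tcp_pos: [0.4258, 0.1604, 0.0581]
grip_width: 0.0542
gripper_force: 42.6
clock: 14.48
tcp_pos: [0.4896, 0.3468, 0.0553]
orientation: [3.107, 0.453, -0.002]
contact_force: [-0.2, -0.4, -0.0]
grip_width: 0.0543
gripper_force: 42.6
```

```bash
python3 -m jog '[{"rx":0,"ry":0,"rz":0,"x":0.03,"y":0.03,"z":-0.4,"jaw":0},{"rx":0,"ry":0,"rz":0,"x":0,"y":0,"z":-0.4,"jaw":0},{"rx":0,"ry":0,"rz":0,"x":0,"y":0,"z":-0.2,"jaw":0},{"rx":0,"ry":0,"rz":0,"x":0,"y":0,"z":-0.1,"jaw":0},{"rx":0,"ry":0,"rz":0,"x":0,"y":0,"z":-0.06,"jaw":0},{"rx":0,"ry":0,"rz":0,"x":0,"y":0,"z":0,"jaw":0}]'|grep -E "tcp|contact"
python3 -m jog '[{"rx":0,"ry":0,"rz":0,"x":0,"y":0,"z":-0.03,"jaw":0},{"rx":0,"ry":0,"rz":0,"x":0,"y":0,"z":0,"jaw":0}]'| grep -E "tcp|contact"
```

```text
tcp_pos: [0.492, 0.3506, -0.0134]
contact_force: [-0.9, -0.6, -0.4]
tcp_pos: [0.4918, 0.3506, -0.0154]
contact_force: [-0.2, -0.4, -1.0]
```

```bash
python3 -m jog '[{"rx":0,"ry":0,"rz":0,"x":0,"y":0,"z":-0.02,"jaw":0},{"rx":0,"ry":0,"rz":0,"x":0,"y":0,"z":0,"jaw":0}]'|grep -E "tcp|contact"
python3 -m jog '[{"rx":0,"ry":0,"rz":0,"x":0,"y":0,"z":-0.02,"jaw":0},{"rx":0,"ry":0,"rz":0,"x":0,"y":0,"z":0,"jaw":0}]'| grep -E "tcp|contact"
```

```text
tcp_pos: [0.4917, 0.3505, -0.0168]
contact_force: [0.3, -0.2, -1.1]
tcp_pos: [0.4918, 0.3506, -0.0171]
contact_force: [-1.2, -2.0, 8.1]
```

```bash
python3 -m jog '[{"rx":0,"ry":0,"rz":0,"x":0,"y":0,"z":0.01,"jaw":0},{"rx":0,"ry":0,"rz":0,"x":0,"y":0,"z":0,"jaw":0.6},{"rx":0,"ry":0,"rz":0,"x":0,"y":0,"z":0,"jaw":0.6},{"rx":0,"ry":0,"rz":0,"x":0,"y":0,"z":0,"jaw":0.6},{"rx":0,"ry":0,"rz":0,"x":0,"y":0,"z":0.2,"jaw":0.6},{"rx":0,"ry":0,"rz":0,"x":0,"y":0,"z":0.6,"jaw":0.6},{"rx":0,"ry":0,"rz":0,"x":0,"y":0,"z":0.6,"jaw":0.6}]'
python3 -m jog '[{"rx":0,"ry":0,"rz":0.9,"x":0,"y":-0.7,"z":0,"jaw":1},{"rx":0,"ry":0,"rz":0.9,"x":0,"y":-0.7,"z":0,"jaw":1},{"rx":0,"ry":0,"rz":0.9,"x":0,"y":-0.7,"z":0,"jaw":1},{"rx":0,"ry":0,"rz":0.9,"x":0,"y":-0.7,"z":0,"jaw":1},{"rx":0,"ry":0,"rz":0.9,"x":0,"y":-0.7,"z":0,"jaw":1},{"rx":0,"ry":0,"rz":0.9,"x":0,"y":-0.7,"z":0,"jaw":1},{"rx":0,"ry":0,"rz":0.9,"x":0,"y":-0.7,"z":0,"jaw":1},{"rx":0,"ry":0,"rz":0.9,"x":0,"y":-0.7,"z":0,"jaw":1}]'
python3 - <<'E'
from h import *
g=grab_frame("top"); cv2.imwrite("pics/t6.png",cv2.resize(g[180:330,90:490,::-1],(800,300)))
E
```

```text
clock: 16.85
tcp_pos: [0.4916, 0.3505, 0.0681]
orientation: [-3.108, -0.455, 0.0]
contact_force: [0.6, -0.0, 0.3]
grip_width: 0.0682
gripper_force: 0.0
clock: 17.85
tcp_pos: [0.4921, 0.013, 0.0675]
orientation: [2.241, 2.2, 0.001]
contact_force: [0.5, -0.1, 0.2]
grip_width: 0.0854
gripper_force: 0.0
```

View pics/t6.png

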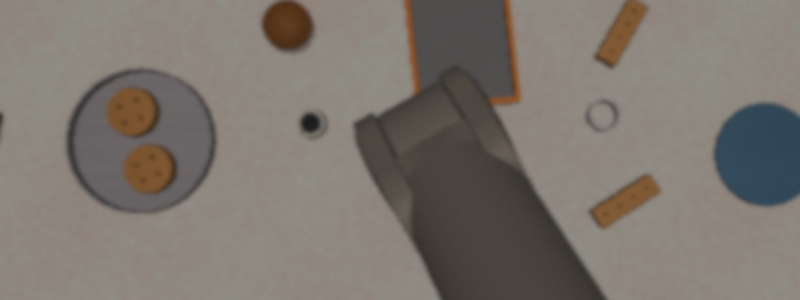

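Both rounds lie flat side by side in the tin (crop (132,110) and (149,168)). On to finger B.

```bash
python3 -m jog '[{"rx":0,"ry":0,"rz":0.65,"x":-0.16,"y":-0.68,"z":0,"jaw":1},{"rx":0,"ry":0,"rz":0.65,"x":-0.16,"y":-0.68,"z":0,"jaw":1},{"rx":0,"ry":0,"rz":0.65,"x":-0.16,"y":-0.68,"z":0,"jaw":1},{"rx":0,"ry":0,"rz":0.65,"x":-0.16,"y":-0.68,"z":0,"jaw":1},{"rx":0,"ry":0,"rz":0.63,"x":-0.16,"y":-0.65,"z":0,"jaw":1},{"rx":0,"ry":0,"rz":0,"x":0,"y":0,"z":0,"jaw":1},{"rx":0,"ry":0,"rz":0,"x":0,"y":0,"z":0,"jaw":1}]'
python3 - <<'E'
from h import *
o=get_obs();r=o["orientation"];print("jaw",2*np.degrees(np.arctan2(r[1],r[0]))-90, o["joints"])
E
```

```text
clock: 18.77
tcp_pos: [0.4442, -0.1873, 0.0671]
orientation: [1.549, 2.732, 0.001]
contact_force: [-0.2, -0.2, 0.3]
grip_width: 0.0856
gripper_force: 0.0
jaw 30.88792049433617 [ 0.85794432  0.44683545 -0.71117022  2.0897976   0.42678465  0.74933554
  0.41535795]
```

```bash
python3 -m jog '[{"rx":0,"ry":0,"rz":0.03,"x":0,"y":0,"z":-0.5,"jaw":0.4},{"rx":0,"ry":0,"rz":0,"x":0,"y":0,"z":-0.5,"jaw":0.4},{"rx":0,"ry":0,"rz":0,"x":0,"y":0,"z":-0.3,"jaw":0.4},{"rx":0,"ry":0,"rz":0,"x":0,"y":0,"z":-0.12,"jaw":0.4},{"rx":0,"ry":0,"rz":0,"x":0,"y":0,"z":0,"jaw":0.4}]'
python3 -m jog '[{"rx":0,"ry":0,"rz":0,"x":0,"y":0,"z":0,"jaw":-0.6},{"rx":0,"ry":0,"rz":0,"x":0,"y":0,"z":0,"jaw":-0.6},{"rx":0,"ry":0,"rz":0,"x":0,"y":0,"z":0,"jaw":-0.6},{"rx":0,"ry":0,"rz":0,"x":0,"y":0,"z":0,"jaw":-0.6},{"rx":0,"ry":0,"rz":0,"x":0,"y":0,"z":0,"jaw":-0.6}]' 40
```

```text
clock: 19.4
tcp_pos: [0.4441, -0.1872, -0.0184]
orientation: [1.54, 2.738, 0.0]
contact_force: [-0.6, 0.3, -0.6]
grip_width: 0.0598
gripper_force: 0.0
clock: 20.02
tcp_pos: [0.4444, -0.188, -0.0177]
orientation: [1.54, 2.736, -0.0]
contact_force: [-1.1, -0.2, 6.3]
grip_width: 0.025
gripper_force: 39.7
```

```bash
python3 -m jog '[{"rx":0,"ry":0,"rz":0,"x":0,"y":0,"z":0.3,"jaw":-0.6},{"rx":0,"ry":0,"rz":0,"x":0,"y":0,"z":0.5,"jaw":-0.6},{"rx":0,"ry":0,"rz":0,"x":0,"y":0,"z":0.5,"jaw":-0.6},{"rx":0,"ry":0,"rz":0,"x":0,"y":0,"z":0,"jaw":-0.6}]' | grep -E "tcp|grip"
python3 -m jog '[{"rx":0,"ry":0,"rz":-0.43,"x":0.44,"y":0.5,"z":0,"jaw":-0.6},{"rx":0,"ry":0,"rz":-0.43,"x":0.44,"y":0.5,"z":0,"jaw":-0.6},{"rx":0,"ry":0,"rz":-0.43,"x":0.44,"y":0.5,"z":0,"jaw":-0.6},{"rx":0,"ry":0,"rz":-0.43,"x":0.44,"y":0.5,"z":0,"jaw":-0.6},{"rx":0,"ry":0,"rz":-0.43,"x":0.44,"y":0.5,"z":0,"jaw":-0.6},{"rx":0,"ry":0,"rz":-0.43,"x":0.42,"y":0.5,"z":0,"jaw":-0.6},{"rx":0,"ry":0,"rz":0,"x":0,"y":0,"z":0,"jaw":-0.6},{"rx":0,"ry":0,"rz":0,"x":0,"y":0,"z":0,"jaw":-0.6}]'
python3 - <<'E'
from h import *
o=get_obs();r=o["orientation"];print("jaw",2*np.degrees(np.arctan2(r[1],r[0]))-90, o["tcp_pos"])
E
```

```text
tcp_pos: [0.4455, -0.1884, 0.0623]
grip_width: 0.0249
gripper_force: 39.5
clock: 21.52
tcp_pos: [0.6, -0.0084, 0.0588]
orientation: [-2.112, -2.325, 0.003]
contact_force: [-0.0, -0.8, -0.4]
grip_width: 0.025
gripper_force: 39.6
jaw -354.51264145677084 [ 0.59995611 -0.00835885  0.05879257]
```

```bash
python3 -m jog '[{"rx":0,"ry":0,"rz":-0.04,"x":0.02,"y":0,"z":-0.4,"jaw":-0.6},{"rx":0,"ry":0,"rz":0,"x":0,"y":0,"z":-0.4,"jaw":-0.6},{"rx":0,"ry":0,"rz":0,"x":0,"y":0,"z":-0.2,"jaw":-0.6},{"rx":0,"ry":0,"rz":0,"x":0,"y":0,"z":-0.13,"jaw":-0.6},{"rx":0,"ry":0,"rz":0,"x":0,"y":0,"z":0,"jaw":-0.6}]' | grep -E "tcp|contact"
python3 -m jog '[{"rx":0,"ry":0,"rz":0,"x":0,"y":0,"z":-0.05,"jaw":-0.6},{"rx":0,"ry":0,"rz":0,"x":0,"y":0,"z":0,"jaw":-0.6}]' | grep -E "tcp|contact"
python3 - <<'E'
from h import *
f=grab_frame("side"); cv2.imwrite("pics/s7.png",cv2.resize(f[150:300,300:480,::-1],(720,600)))
E
```

```text
tcp_pos: [0.602, -0.008, -0.0085]
contact_force: [-0.6, 0.1, -0.1]
tcp_pos: [0.6024, -0.0077, -0.0111]
contact_force: [0.2, -0.2, -0.7]
```

View pics/s7.png

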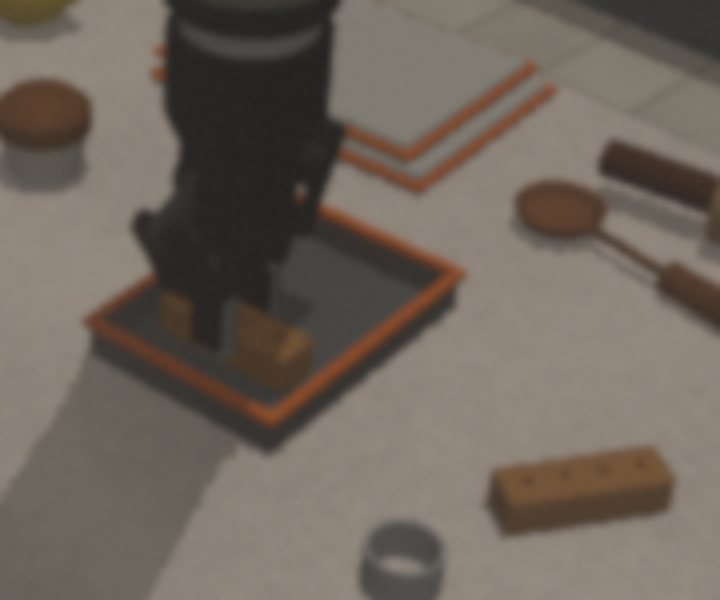

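The finger bar hangs in the near half of the box (crop 235,340), parallel to the short side and clear of the walls. Lowering to contact.

```bash
python3 -m jog '[{"rx":0,"ry":0,"rz":0,"x":0,"y":0,"z":-0.05,"jaw":-0.6},{"rx":0,"ry":0,"rz":0,"x":0,"y":0,"z":0,"jaw":-0.6}]' | grep -E "tcp|contact"
python3 -m jog '[{"rx":0,"ry":0,"rz":0,"x":0,"y":0,"z":-0.02,"jaw":-0.6},{"rx":0,"ry":0,"rz":0,"x":0,"y":0,"z":0,"jaw":-0.6}]' | grep -E "tcp|contact"
```

```text
tcp_pos: [0.602, -0.0077, -0.0146]
contact_force: [0.3, 0.4, -1.0]
tcp_pos: [0.6021, -0.0077, -0.0147]
contact_force: [-3.2, 0.0, 8.2]
```

```bash
python3 -m jog '[{"rx":0,"ry":0,"rz":0,"x":0,"y":0,"z":0.01,"jaw":-0.6},{"rx":0,"ry":0,"rz":0,"x":0,"y":0,"z":0,"jaw":-0.06},{"rx":0,"ry":0,"rz":0,"x":0,"y":0,"z":0,"jaw":-0.06},{"rx":0,"ry":0,"rz":0,"x":0,"y":0,"z":0.2,"jaw":-0.06},{"rx":0,"ry":0,"rz":0,"x":0,"y":0,"z":0.5,"jaw":-0.06},{"rx":0,"ry":0,"rz":0,"x":0,"y":0,"z":0.5,"jaw":-0.06},{"rx":0,"ry":0,"rz":0,"x":0,"y":0,"z":0.2,"jaw":-0.06}]' | grep -E "tcp|grip"
python3 -m jog '[{"rx":0,"ry":0,"rz":0.89,"x":0.1,"y":-0.51,"z":0,"jaw":0.4},{"rx":0,"ry":0,"rz":0.89,"x":0.1,"y":-0.51,"z":0,"jaw":0.4},{"rx":0,"ry":0,"rz":0.89,"x":0.1,"y":-0.51,"z":0,"jaw":0.4},{"rx":0,"ry":0,"rz":0.89,"x":0.1,"y":-0.51,"z":0,"jaw":0.4},{"rx":0,"ry":0,"rz":0.89,"x":0.1,"y":-0.51,"z":0,"jaw":0.4},{"rx":0,"ry":0,"rz":0.89,"x":0.1,"y":-0.51,"z":0,"jaw":0.4},{"rx":0,"ry":0,"rz":0,"x":0,"y":0,"z":0,"jaw":0.4},{"rx":0,"ry":0,"rz":0,"x":0,"y":0,"z":0,"jaw":0.4}]'
python3 - <<'E'
from h import *
o=get_obs();r=o["orientation"];print("jaw",2*np.degrees(np.arctan2(r[1],r[0]))-90, o["tcp_pos"])
g=grab_frame("top"); cv2.imwrite("pics/t8.png",cv2.resize(g[140:260,260:420,::-1],(800,600)))
E
```

```text
tcp_pos: [0.6034, -0.0074, 0.0713]
grip_width: 0.0402
gripper_force: 0.0
clock: 24.82
tcp_pos: [0.6377, -0.1902, 0.0687]
orientation: [-0.855, -3.022, -0.001]
contact_force: [0.6, 0.2, 0.5]
grip_width: 0.0598
gripper_force: 0.0
jaw -301.60340572039917 [ 0.63773076 -0.19021449  0.06866741]
```

View pics/t8.png

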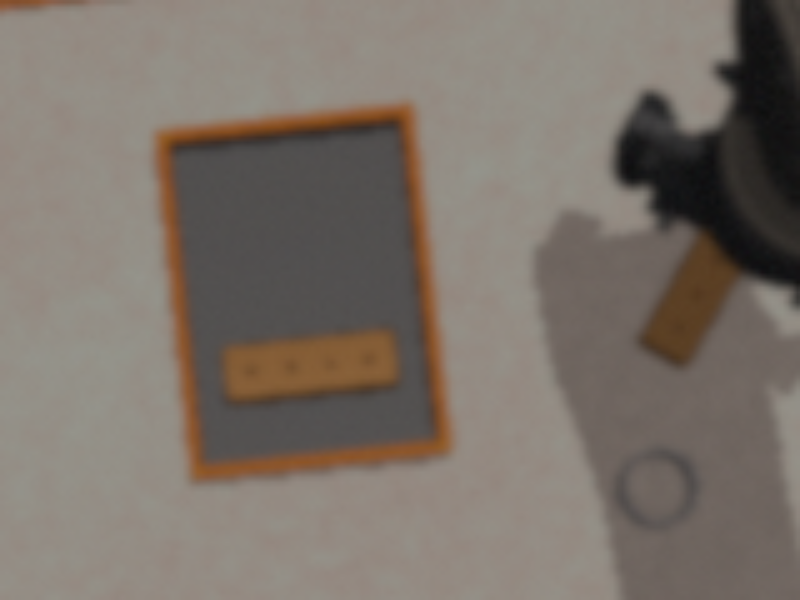

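The first finger lies flat in the box (crop 312,366). Grasping the second.

```bash
python3 -m jog '[{"rx":0,"ry":0,"rz":0,"x":-0.01,"y":0.01,"z":-0.5,"jaw":0.4},{"rx":0,"ry":0,"rz":0,"x":0,"y":0,"z":-0.5,"jaw":0.4},{"rx":0,"ry":0,"rz":0,"x":0,"y":0,"z":-0.3,"jaw":0.4},{"rx":0,"ry":0,"rz":0,"x":0,"y":0,"z":-0.14,"jaw":0.4},{"rx":0,"ry":0,"rz":0,"x":0,"y":0,"z":0,"jaw":0.4}]'
python3 -m jog '[{"rx":0,"ry":0,"rz":0,"x":0,"y":0,"z":0,"jaw":-0.6},{"rx":0,"ry":0,"rz":0,"x":0,"y":0,"z":0,"jaw":-0.6},{"rx":0,"ry":0,"rz":0,"x":0,"y":0,"z":0,"jaw":-0.6},{"rx":0,"ry":0,"rz":0,"x":0,"y":0,"z":0,"jaw":-0.6},{"rx":0,"ry":0,"rz":0,"x":0,"y":0,"z":0,"jaw":-0.6}]' 40
```

```text
clock: 25.5
tcp_pos: [0.6377, -0.1902, -0.0173]
orientation: [-0.853, -3.023, -0.0]
contact_force: [-0.0, 0.4, 0.3]
grip_width: 0.0597
gripper_force: 0.0
clock: 26.12
tcp_pos: [0.6385, -0.1908, -0.0162]
orientation: [0.854, 3.021, 0.0]
contact_force: [-0.9, 0.4, 6.3]
grip_width: 0.0252
gripper_force: 40.1
```

```bash
python3 -m jog '[{"rx":0,"ry":0,"rz":0,"x":0,"y":0,"z":0.3,"jaw":-0.6},{"rx":0,"ry":0,"rz":0,"x":0,"y":0,"z":0.5,"jaw":-0.6},{"rx":0,"ry":0,"rz":0,"x":0,"y":0,"z":0.5,"jaw":-0.6},{"rx":0,"ry":0,"rz":0,"x":0,"y":0,"z":0,"jaw":-0.6}]' | grep -E "tcp|grip"
python3 -m jog '[{"rx":0,"ry":0,"rz":-0.89,"x":0.08,"y":0.52,"z":0,"jaw":-0.6},{"rx":0,"ry":0,"rz":-0.89,"x":0.09,"y":0.52,"z":0,"jaw":-0.6},{"rx":0,"ry":0,"rz":-0.89,"x":0.09,"y":0.52,"z":0,"jaw":-0.6},{"rx":0,"ry":0,"rz":-0.89,"x":0.09,"y":0.52,"z":0,"jaw":-0.6},{"rx":0,"ry":0,"rz":-0.89,"x":0.09,"y":0.52,"z":0,"jaw":-0.6},{"rx":0,"ry":0,"rz":-0.89,"x":0.09,"y":0.53,"z":0,"jaw":-0.6},{"rx":0,"ry":0,"rz":0,"x":0,"y":0,"z":0,"jaw":-0.6},{"rx":0,"ry":0,"rz":0,"x":0,"y":0,"z":0,"jaw":-0.6}]'
python3 - <<'E'
from h import *
o=get_obs();r=o["orientation"];print("jaw",2*np.degrees(np.arctan2(r[1],r[0]))-90, o["tcp_pos"])
E
```

```text
tcp_pos: [0.6395, -0.1908, 0.0641]
grip_width: 0.0252
gripper_force: 39.4
clock: 27.62
tcp_pos: [0.6688, -0.0039, 0.06]
orientation: [-2.12, -2.319, 0.003]
contact_force: [-0.2, -0.7, 0.4]
grip_width: 0.0248
gripper_force: 39.4
jaw -354.8666189652491 [ 0.66875942 -0.00385208  0.05998529]
```

```bash
python3 -m jog '[{"rx":0,"ry":0,"rz":0,"x":0,"y":0,"z":-0.4,"jaw":-0.6},{"rx":0,"ry":0,"rz":0,"x":0,"y":0,"z":-0.4,"jaw":-0.6},{"rx":0,"ry":0,"rz":0,"x":0,"y":0,"z":-0.2,"jaw":-0.6},{"rx":0,"ry":0,"rz":0,"x":0,"y":0,"z":-0.13,"jaw":-0.6},{"rx":0,"ry":0,"rz":0,"x":0,"y":0,"z":-0.05,"jaw":-0.6},{"rx":0,"ry":0,"rz":0,"x":0,"y":0,"z":0,"jaw":-0.6}]' | grep -E "tcp|contact"
python3 -m jog '[{"rx":0,"ry":0,"rz":0,"x":0,"y":0,"z":-0.02,"jaw":-0.6},{"rx":0,"ry":0,"rz":0,"x":0,"y":0,"z":0,"jaw":-0.6}]' | grep -E "tcp|contact"
```

```text
tcp_pos: [0.6697, -0.0027, -0.0099]
contact_force: [0.4, -0.0, -0.8]
tcp_pos: [0.6696, -0.0029, -0.011]
contact_force: [-0.1, 0.2, -0.4]
```

```bash
python3 -m jog '[{"rx":0,"ry":0,"rz":0,"x":0,"y":0,"z":-0.02,"jaw":-0.6},{"rx":0,"ry":0,"rz":0,"x":0,"y":0,"z":0,"jaw":-0.6}]' | grep -E "tcp|contact"
```

```text
tcp_pos: [0.6693, -0.0029, -0.0126]
contact_force: [-0.1, 0.2, -0.5]
```

```bash
python3 -m jog '[{"rx":0,"ry":0,"rz":0,"x":0,"y":0,"z":-0.02,"jaw":-0.6},{"rx":0,"ry":0,"rz":0,"x":0,"y":0,"z":0,"jaw":-0.6}]' | grep -E "tcp|contact"
```

```text
tcp_pos: [0.6695, -0.0029, -0.0132]
contact_force: [-1.9, -0.3, 5.1]
```

```bash
python3 -m jog '[{"rx":0,"ry":0,"rz":0,"x":0,"y":0,"z":0.01,"jaw":-0.6},{"rx":0,"ry":0,"rz":0,"x":0,"y":0,"z":0,"jaw":-0.06},{"rx":0,"ry":0,"rz":0,"x":0,"y":0,"z":0,"jaw":-0.06},{"rx":0,"ry":0,"rz":0,"x":0,"y":0,"z":0.2,"jaw":-0.06},{"rx":0,"ry":0,"rz":0,"x":0,"y":0,"z":0.5,"jaw":-0.06},{"rx":0,"ry":0,"rz":0,"x":0,"y":0,"z":0.5,"jaw":-0.06},{"rx":0,"ry":0,"rz":0,"x":0,"y":0,"z":0.4,"jaw":-0.06}]' | grep -E "tcp|grip"
python3 -m jog '[{"rx":0,"ry":0,"rz":0,"x":-0.05,"y":0.53,"z":0,"jaw":1},{"rx":0,"ry":0,"rz":0,"x":-0.05,"y":0.53,"z":0,"jaw":1},{"rx":0,"ry":0,"rz":0,"x":-0.05,"y":0.53,"z":0,"jaw":1},{"rx":0,"ry":0,"rz":0,"x":-0.05,"y":0.53,"z":0,"jaw":1},{"rx":0,"ry":0,"rz":0,"x":-0.05,"y":0.53,"z":0,"jaw":1},{"rx":0,"ry":0,"rz":0,"x":-0.06,"y":0.55,"z":0,"jaw":1},{"rx":0,"ry":0,"rz":0,"x":0,"y":0,"z":0,"jaw":1},{"rx":0,"ry":0,"rz":0,"x":0,"y":0,"z":0,"jaw":1}]'
python3 - <<'E'
from h import *
g=grab_frame("top"); f=grab_frame("side")
cv2.imwrite("pics/t9.png",np.hstack([cv2.resize(g[140:290,180:380,::-1],(400,300)),cv2.resize(f[90:240,250:450,::-1],(400,300))]))
E
```

```text
tcp_pos: [0.67, -0.0027, 0.0851]
grip_width: 0.0404
gripper_force: 0.0
clock: 31.0
tcp_pos: [0.6511, 0.1883, 0.0832]
orientation: [2.121, 2.316, -0.0]
contact_force: [-0.6, -0.7, -0.2]
grip_width: 0.0858
gripper_force: 0.0
```

View pics/t9.png

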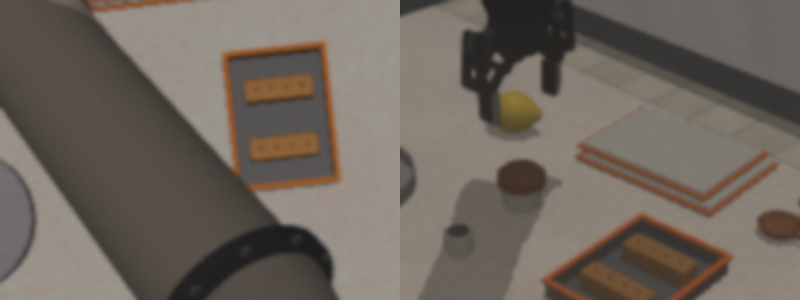

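Both fingers lie flat and parallel in the box (crop (278,88) and (284,147)). The muffin is upright under the open jaws (side crop 521,182). Descending.

```bash
python3 -m jog '[{"rx":0,"ry":0,"rz":0,"x":0,"y":0.02,"z":-0.4,"jaw":1},{"rx":0,"ry":0,"rz":0,"x":0,"y":0,"z":-0.4,"jaw":1},{"rx":0,"ry":0,"rz":0,"x":0,"y":0,"z":-0.4,"jaw":1},{"rx":0,"ry":0,"rz":0,"x":0,"y":0,"z":-0.3,"jaw":1},{"rx":0,"ry":0,"rz":0,"x":0,"y":0,"z":-0.08,"jaw":1},{"rx":0,"ry":0,"rz":0,"x":0,"y":0,"z":0,"jaw":1}]'
python3 -m jog '[{"rx":0,"ry":0,"rz":0,"x":0,"y":0,"z":0,"jaw":0},{"rx":0,"ry":0,"rz":0,"x":0,"y":0,"z":0,"jaw":0},{"rx":0,"ry":0,"rz":0,"x":0,"y":0,"z":0,"jaw":0},{"rx":0,"ry":0,"rz":0,"x":0,"y":0,"z":0,"jaw":0},{"rx":0,"ry":0,"rz":0,"x":0,"y":0,"z":0,"jaw":0}]' 35
```

```text
clock: 31.85
tcp_pos: [0.6508, 0.1906, -0.0121]
orientation: [-2.121, -2.317, -0.0]
contact_force: [-0.0, -0.3, 0.1]
grip_width: 0.0856
gripper_force: 0.0
clock: 32.48
tcp_pos: [0.6515, 0.1906, -0.0107]
orientation: [2.121, 2.316, 0.002]
contact_force: [-0.9, -1.3, 5.5]
grip_width: 0.0549
gripper_force: 36.7
```

```bash
python3 -m jog '[{"rx":0,"ry":0,"rz":0,"x":0,"y":0,"z":0.2,"jaw":0},{"rx":0,"ry":0,"rz":0,"x":0,"y":0,"z":0.4,"jaw":0},{"rx":0,"ry":0,"rz":0,"x":0,"y":0,"z":0.4,"jaw":0},{"rx":0,"ry":0,"rz":0,"x":0,"y":0,"z":0.2,"jaw":0},{"rx":0,"ry":0,"rz":0,"x":0,"y":0,"z":0,"jaw":0}]'
python3 -m jog '[{"rx":0,"ry":0,"rz":0,"x":-0.1,"y":-0.3,"z":0,"jaw":0},{"rx":0,"ry":0,"rz":0,"x":-0.2,"y":-0.6,"z":0,"jaw":0},{"rx":0,"ry":0,"rz":0,"x":-0.2,"y":-0.7,"z":0,"jaw":0},{"rx":0,"ry":0,"rz":0,"x":-0.2,"y":-0.7,"z":0,"jaw":0},{"rx":0,"ry":0,"rz":0,"x":-0.2,"y":-0.7,"z":0,"jaw":0},{"rx":0,"ry":0,"rz":0,"x":-0.2,"y":-0.7,"z":0,"jaw":0},{"rx":0,"ry":0,"rz":0,"x":-0.2,"y":-0.7,"z":0,"jaw":0},{"rx":0,"ry":0,"rz":0,"x":-0.2,"y":-0.7,"z":0,"jaw":0}]'
python3 -m jog '[{"rx":0,"ry":0,"rz":0,"x":-0.2,"y":-0.7,"z":0,"jaw":0},{"rx":0,"ry":0,"rz":0,"x":-0.2,"y":-0.7,"z":0,"jaw":0},{"rx":0,"ry":0,"rz":0,"x":-0.2,"y":-0.7,"z":0,"jaw":0},{"rx":0,"ry":0,"rz":0,"x":-0.2,"y":-0.7,"z":0,"jaw":0},{"rx":0,"ry":0,"rz":0,"x":-0.2,"y":-0.6,"z":0,"jaw":0},{"rx":0,"ry":0,"rz":0,"x":-0.1,"y":-0.3,"z":0,"jaw":0},{"rx":0,"ry":0,"rz":0,"x":0,"y":0,"z":0,"jaw":0},{"rx":0,"ry":0,"rz":0,"x":0,"y":0,"z":0,"jaw":0}]'
```

```text
clock: 33.1
tcp_pos: [0.6516, 0.1906, 0.0617]
orientation: [2.12, 2.316, 0.004]
contact_force: [-0.8, -0.1, -1.4]
grip_width: 0.0546
gripper_force: 37.2
clock: 34.1
tcp_pos: [0.5584, -0.1184, 0.0589]
orientation: [-2.122, -2.315, 0.003]
contact_force: [0.8, -0.8, -0.7]
grip_width: 0.0547
gripper_force: 37.2
clock: 35.1
tcp_pos: [0.4954, -0.3355, 0.0599]
orientation: [-2.118, -2.319, -0.002]
contact_force: [0.3, 0.3, -1.0]
grip_width: 0.0547
gripper_force: 37.2
```

```bash
python3 -m jog '[{"rx":0,"ry":0,"rz":0,"x":-0.03,"y":-0.3,"z":0,"jaw":0},{"rx":0,"ry":0,"rz":0,"x":0,"y":0,"z":-0.3,"jaw":0},{"rx":0,"ry":0,"rz":0,"x":0,"y":0,"z":-0.3,"jaw":0},{"rx":0,"ry":0,"rz":0,"x":0,"y":0,"z":-0.2,"jaw":0},{"rx":0,"ry":0,"rz":0,"x":0,"y":0,"z":-0.1,"jaw":0},{"rx":0,"ry":0,"rz":0,"x":0,"y":0,"z":0,"jaw":0}]' | grep -E "tcp|contact"
python3 - <<'E'
from h import *
f=grab_frame("side"); cv2.imwrite("pics/s10.png",cv2.resize(f[280:430,400:600,::-1],(800,600)))
E
```

```text
tcp_pos: [0.4928, -0.3553, 0.0055]
contact_force: [0.9, 0.2, -1.2]
```

View pics/s10.png

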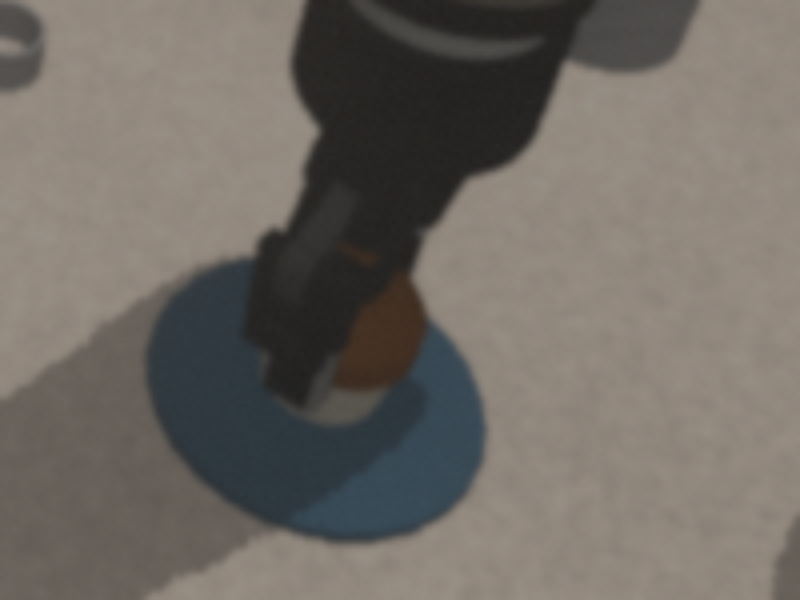

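The muffin is upright over the plate centre (foot near crop 335,405; plate centre near 317,400), still about 8 mm above it. Lowering to contact.

```bash
python3 -m jog '[{"rx":0,"ry":0,"rz":0,"x":0.01,"y":0.03,"z":-0.08,"jaw":0},{"rx":0,"ry":0,"rz":0,"x":0,"y":0,"z":-0.03,"jaw":0},{"rx":0,"ry":0,"rz":0,"x":0,"y":0,"z":0,"jaw":0}]' | grep -E "tcp|contact"
python3 -m jog '[{"rx":0,"ry":0,"rz":0,"x":0,"y":0,"z":-0.02,"jaw":0},{"rx":0,"ry":0,"rz":0,"x":0,"y":0,"z":0,"jaw":0}]' | grep -E "tcp|contact"
```

```text
tcp_pos: [0.4935, -0.3539, -0.0006]
contact_force: [0.6, -0.9, -0.0]
tcp_pos: [0.4935, -0.3539, -0.0018]
contact_force: [0.1, -0.1, -1.2]
```

```bash
python3 -m jog '[{"rx":0,"ry":0,"rz":0,"x":0,"y":0,"z":-0.02,"jaw":0},{"rx":0,"ry":0,"rz":0,"x":0,"y":0,"z":0,"jaw":0}]' | grep -E "tcp|contact"
python3 -m jog '[{"rx":0,"ry":0,"rz":0,"x":0,"y":0,"z":-0.01,"jaw":0},{"rx":0,"ry":0,"rz":0,"x":0,"y":0,"z":0,"jaw":0}]' | grep -E "tcp|contact"
```

```text
tcp_pos: [0.4937, -0.354, -0.0027]
contact_force: [-1.4, 1.4, 2.4]
tcp_pos: [0.4937, -0.354, -0.0028]
contact_force: [-4.0, 0.9, 7.2]
```

Contact made. Release, lift straight up, back away and check.

```bash
python3 -m jog '[{"rx":0,"ry":0,"rz":0,"x":0,"y":0,"z":0.01,"jaw":0.3},{"rx":0,"ry":0,"rz":0,"x":0,"y":0,"z":0,"jaw":0.6},{"rx":0,"ry":0,"rz":0,"x":0,"y":0,"z":0,"jaw":1},{"rx":0,"ry":0,"rz":0,"x":0,"y":0,"z":0,"jaw":1},{"rx":0,"ry":0,"rz":0,"x":0,"y":0,"z":0.3,"jaw":1},{"rx":0,"ry":0,"rz":0,"x":0,"y":0,"z":0.6,"jaw":1},{"rx":0,"ry":0,"rz":0,"x":0,"y":0,"z":0.8,"jaw":1},{"rx":0,"ry":0,"rz":0,"x":0,"y":0,"z":0.6,"jaw":1}]' | grep -E "tcp|grip"
python3 -m jog '[{"rx":0,"ry":0,"rz":0,"x":0,"y":-0.7,"z":0.2,"jaw":1},{"rx":0,"ry":0,"rz":0,"x":0,"y":-0.7,"z":0,"jaw":1},{"rx":0,"ry":0,"rz":0,"x":-0.3,"y":-0.7,"z":0,"jaw":1},{"rx":0,"ry":0,"rz":0,"x":-0.5,"y":-0.6,"z":0,"jaw":1},{"rx":0,"ry":0,"rz":0,"x":-0.5,"y":-0.4,"z":0,"jaw":1},{"rx":0,"ry":0,"rz":0,"x":0,"y":0,"z":0,"jaw":1},{"rx":0,"ry":0,"rz":0,"x":0,"y":0,"z":0,"jaw":1}]' | grep -E "clock|tcp|contact"
python3 - <<'E'
from h import *
g=grab_frame("top"); cv2.imwrite("pics/t11.png",cv2.resize(g[140:340,90:540,::-1],(800,356)))
print("plate",blob("top",g,473,257,(95,90,40),(125,255,255),40,.008)); print("muf",blob("top",g,473,257,*TAN,30,.043))
for k,(u,v) in dict(salt=(246,242),cutter=(391,238)).items(): print(k,ray("top",u,v,.024)*1000)
E
```

```text
tcp_pos: [0.4943, -0.354, 0.1384]
grip_width: 0.0855
gripper_force: 0.0
clock: 38.9
tcp_pos: [0.4163, -0.5394, 0.1481]
contact_force: [0.6, 0.1, -0.5]
plate {'rect': (493.4, -353.9), 'cen': (493.6, -353.1), 'size': array([110., 111.]), 'yaw': 88.7}
muf {'rect': (493.0, -355.4), 'cen': (492.9, -355.3), 'size': array([51., 51.]), 'yaw': -2.4}
salt [537.77545056 163.99613435]
cutter [ 539.8195651  -164.47051358]
```

View pics/t11.png

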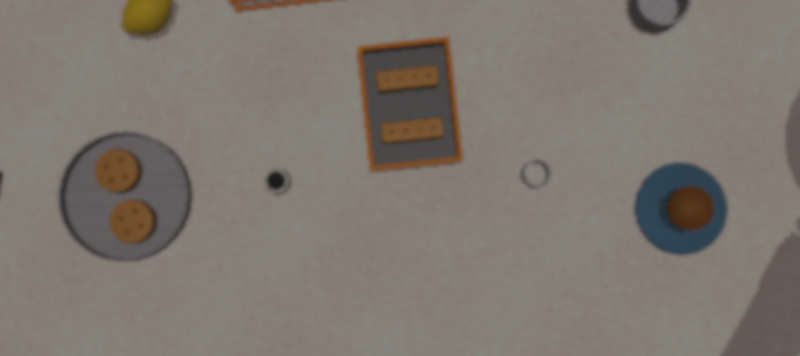

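All five bakes are in place: rounds in the tin (118,170) and (131,221), fingers in the box (408,78) and (413,130), muffin on the plate (690,208), within about 2 mm of centre after height correction. The salt pot and cutter haven't moved. Handing in.

```bash
python3 -c "
from bench import r
print(r.hand_in())"
```

```text
the job is handed in; nothing more can be done
None
```

The job is handed in at about 39 s: in the last camera check both rounds lay flat in the tin, both fingers flat in the box, the muffin stood upright within about 2 mm of the plate's centre, and the cutter and salt pot had not been touched.

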